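# Slide a matching bar onto the chocolate casting guide

### The job

The chocolate slab on the marble board is to get a second layer, so its single-height guide bar must be raised like the doubled one across the slab. Take the loose bar of the same length as that guide, lay it flat on top of the guide in line with it but with about a third of its length sticking out past one end (either end), then slide it lengthwise along the guide, without lifting it off, until the two faces cover each other fully and the ends are flush, and let go. Leave the shorter and the longer bar where they lie.

Things in the scene. Friction and masses are not known exactly. Their poses are not given: they have to be found in the camera images.
- bar_mid (a point): Centre (14 mm above its underside) of the bar to use: a loose plain aluminium bar 120 mm long (its x axis), 32 mm wide and 28 mm high, 0.3 kg, flat on the steel table among two other bars, in any order. Same size as the guide. Grip it across its width, near the middle and by its upper half, so that the fingertips stay above the guide when it is laid down.
- guide_top (a point): Centre of the top face (48 mm above the table, z up) of the guide: an aluminium bar 120 mm long (x axis), 32 mm wide and 28 mm high, fixed near one edge of a fixed marble board 220 x 230 x 20 mm. Beside it, towards +y, a chocolate slab lower than it, then at 135 mm two such bars already stacked, 28 mm higher. A bar lying on the guide has its centre 14 mm above this point.
- short_bar_mid (a point): Centre of a loose aluminium bar that is too short: 70 mm long (x axis), 32 mm wide and 28 mm high, flat on the table. To be left alone.
- long_bar_mid (a point): Centre of a loose aluminium bar that is too long: 175 mm long (x axis), 32 mm wide and 28 mm high, flat on the table. To be left alone.
Not all that is in view belongs to the job. What is shaped like the part that bears bar_mid but black or blue is not meant.

How it is judged:
By the outcome, as a careful person would: the job done as asked, in the order asked, and still so for the second after the job is handed in, with the robot touching nothing.
It also fails if it takes over 38 s, if anything falls off the work surface, if the arm or the gripper's body presses on something with over 40 N, if the wrist force passes 120 N, or if a joint passes its speed limit or range.

### The arm

A 7-joint arm with a two-finger parallel gripper is mounted at the origin on the work surface. World frame = base frame: x ahead of the robot, y to its left, z up, the work surface at z = 0. Lengths are in m, angles in rad, forces in N, time in s.
With the tool pointing down it reaches from about 0.425 to 0.925 m from the base axis. Payload 6.8 kg.
Tool frame: the origin (TCP) lies midway between the tips of the shut fingers; the grasp point (between the pads) lies 19 mm behind it; x points along the fingers, y is the direction in which the jaws open and shut, and the axes are right-handed (so a half turn about x gives the same grasp; the last joint's range is limited). The gripper opens to 85 mm and grips with 20 to 120 N. Pads are 22 mm wide; open, the fingers measure 114 mm over their backs; the gripper's body (76 mm by 85 mm) begins 54 mm behind the grasp point. The pads swing forward as they close: fully open they stand 13 mm farther back than shut.
Start: joints at [-1.388, 0.477, 0.022, 1.555, -0.011, 1.109, -0.083], TCP at [0.194, 0.647, 0.231] pointing down, gripper open.
Joint ranges: [-2.96, 2.96], [-0.34, 2.1], [-1.41, 1.46], [0.24, 2.44], [-1.37, 4.51], [0.17, 1.92], [-2.96, 2.96]. Speed limits (rad/s): [2.39, 2.39, 3.14, 3.14, 3.14, 3.14, 3.14].

### API

Orientations are given as a rotation vector (axis times angle).
In Python, from bench import r gives the robot as it stands.
- The arm moves only by the tool carry_out, never from a script. Its argument "targets" is one flat list of numbers, 7 for each row, row after row: the finger opening in m, from 0 to 0.0854, then the shift along the tool's x, y, z in m, then the turn, a rotation vector about the tool's x, y, z in units of 5 degrees (1.0 is 5 degrees). A call has 1 to 12 rows; each row is the pose to reach, as a shift and turn from the pose measured when the call began, along the tool's axes at that moment; what a row does not reach only later rows make up. A row lasts 1/8 s, in which the tool goes at most 62.5 mm and 10.7 degrees, less where a joint would pass 70% of its speed; a pose out of reach is approached as far as the arm can. A call with a gripper value outside its range is refused whole. The fingers move at their own pace and stop on an object; "squeeze" is the grip in N (left out, the last holds). Time passes only in rows, so rows that repeat a pose let the fingers close. It gives the time, the measured TCP pose, the force and the opening at its end, in the units of the state.
- r.get_obs(): the state, without advancing time (a new reading comes with each control period).
- r.grab_frame(name): name is "side" or "top" or "wrist"; returns the picture (384x512x3 uint8, blue, green, red); there is no depth.
- r.camera_info(name): a dict with "fx", "fy", "cx", "cy" (pixels), "D" ([k1, k2, p1, p2, k3] as OpenCV has them; the pictures are not rectified), "xyz" and "orientation" of the camera in the world. Camera axes: x right, y up, looking along -z (the intrinsics and any distortion apply to the point x, -y, -z); pixel columns grow to the right and rows downward; lengths in m; the calibration is good to about 2 mm. A picture is of the moment at which its call begins: read the wrist's pose just before it. camera_info takes no time and is no camera call; for the wrist camera it gives the pose at the moment of the call.
- r.hand_in(): hands the job in, once; it reports no verdict.
The state is a dict: "clock": time; "joints": joint angles; "qvel": joint speeds; "tau": joint torques, N m; "tcp_pos": TCP position; "orientation": TCP orientation; "contact_force": force on the tool from outside, world axes, zero at the start; "moment": the same for the moment, N m; "grip_width": finger opening in m.
Only numpy, scipy, OpenCV 4.12 (cv2) and the standard library are available. Lean on these libraries where they do the work, as an engineer would, in place of code of your own. Each camera call takes 0.05 s, during which the arm holds its last target. There are 200 camera calls.

## Working session

There is one attempt and no reset: what is moved stays moved. The work goes in short steps, Python scripts to look and compute and a tool call to move; the robot and the scene stay as the last step left them, time stands still between calls to the robot, and variables do not carry over. Pictures are saved under pics/ and viewed, about 8 in all and at most 12, crops included, and the job is handed in when it is done.

Besides the shell and the picture viewer there is one more tool, called after "Emit:" as name(argument=value, ...) on one line, values as JSON. carry_out: Moves the arm, as the interface text tells. Its arguments: {"type":"object","properties":{"targets":{"type":"array","items":{"type":"number"}},"squeeze":{"type":"number"}},"required":["targets"]}

```bash
ls; mkdir -p pics
cat > h.py <<'E'
import numpy as np, cv2
from scipy.spatial.transform import Rotation as R
def cam(r,n):
    return r.camera_info(n)
def rot(c):
    o=np.array(c["orientation"],float)
    return R.from_rotvec(o).as_matrix() if o.size==3 else (R.from_quat(o).as_matrix() if o.size==4 else o.reshape(3,3))
def K(c): return np.array([[c["fx"],0,c["cx"]],[0,c["fy"],c["cy"]],[0,0,1.]])
def px2w(c,uv,z):
    p=cv2.undistortPoints(np.array(uv,float).reshape(-1,1,2),K(c),np.array(c["D"],float)).reshape(-1,2)
    d=np.c_[p[:,0],-p[:,1],-np.ones(len(p))]@rot(c).T
    o=np.array(c["xyz"]); t=(z-o[2])/d[:,2]
    return o+d*t[:,None]
def w2px(c,X):
    q=(np.atleast_2d(X)-np.array(c["xyz"]))@rot(c); q=q*[1,-1,-1]
    return cv2.projectPoints(q,np.zeros(3),np.zeros(3),K(c),np.array(c["D"],float))[0].reshape(-1,2)
E
python3 - <<'E'
from bench import r
from h import *
print(r.get_obs())
a=r.grab_frame("top");b=r.grab_frame("side")
cv2.imwrite("pics/top1.png",a);cv2.imwrite("pics/side1.png",b)
for n in("top","side","wrist"):print(n,r.camera_info(n))
E
```

```text
pics
{'clock': 0.0, 'joints': array([-1.3880852 ,  0.47781951,  0.02236415,  1.5564441 , -0.01150641,
        1.10930974, -0.08308165]), 'qvel': array([ 1.46595317e-03,  4.97403730e-04,  6.99139307e-05,  1.02552185e-03,
       -2.16525665e-03,  8.45919674e-04,  1.05584893e-03]), 'tau': array([-1.85780627e-04, -5.96476150e+01,  1.60775285e+00, -2.81182677e+01,
        1.24316677e-02,  9.56623204e-03,  6.33424875e-06]), 'tcp_pos': array([0.19339953, 0.64608189, 0.23031628]), 'orientation': array([ 0.2267932 ,  1.55884338, -0.22970442]), 'contact_force': array([ 0.22750333, -0.64316317,  0.66361503]), 'moment': array([-0.002029  , -0.00949578,  0.01697358]), 'grip_width': 0.0856670127086953}
top {'fx': 395.59836521708473, 'fy': 395.59836521708473, 'cx': 257.4857859440196, 'cy': 189.89456918218136, 'D': array([0.01333116, 0.        , 0.        , 0.        , 0.        ]), 'xyz': array([ 0.23599315, -0.04247972,  1.2626393 ]), 'orientation': array([ 0.17236663, -0.15304629, -1.4686638 ])}
side {'fx': 454.14164546212925, 'fy': 454.14164546212925, 'cx': 259.53607002018646, 'cy': 189.2545472881413, 'D': array([0.0226212, 0.       , 0.       , 0.       , 0.       ]), 'xyz': array([-0.16692071, -0.79810701,  0.9100856 ]), 'orientation': array([ 0.82947726, -0.2962767 , -0.64926524])}
wrist {'fx': 288.4140954088748, 'fy': 288.4140954088748, 'cx': 254.20169020288915, 'cy': 193.82526766739613, 'D': array([-0.00025245,  0.        ,  0.        ,  0.        ,  0.        ]), 'xyz': array([0.11974328, 0.66853471, 0.37207884]), 'orientation': array([-0.26188758, -0.19253044,  1.26980395])}
```

View pics/top1.png

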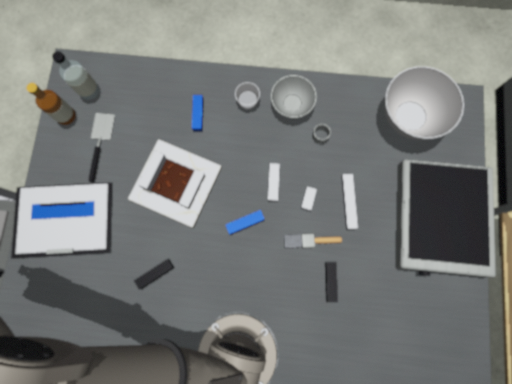

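View pics/side1.png

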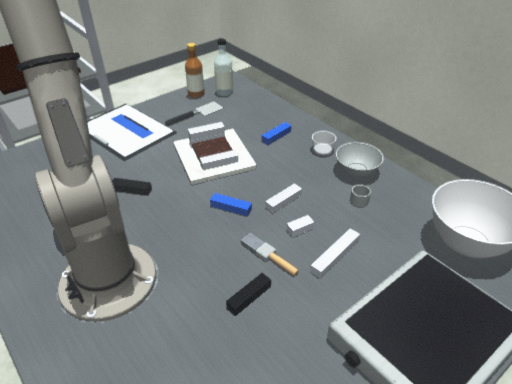

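The top view shows three light bars: (274,182), (309,198) and (350,201). The lookalikes are the blue bars at (197,112) and (245,222), and the black ones at (155,274) and (331,281). By length the middle one is (274,182). The board is at (175,183), with bars on both sides of the slab. Next I'll check a close crop and measure.

```bash
cat > m.py <<'E'
from bench import r
from h import *
a=cv2.imread("pics/top1.png");b=cv2.imread("pics/side1.png")
c=r.camera_info("top")
g=cv2.cvtColor(a,cv2.COLOR_BGR2GRAY)
sub=np.zeros_like(g);sub[140:235,255:365]=255
m=((g>140)&(sub>0)).astype(np.uint8)
for k in cv2.findContours(m,cv2.RETR_EXTERNAL,cv2.CHAIN_APPROX_NONE)[0]:
    if cv2.contourArea(k)<80: continue
    P=px2w(c,k.reshape(-1,2),.028)[:,:2]
    rc=cv2.minAreaRect((P*1000).astype(np.float32)); box=cv2.boxPoints(rc)
    e=box[1]-box[0] if np.linalg.norm(box[1]-box[0])>np.linalg.norm(box[2]-box[1]) else box[2]-box[1]
    print(np.array(rc[0]).round(1),np.array(rc[1]).round(1),"yaw",round(np.degrees(np.arctan2(e[1],e[0]))%180,1),k.reshape(-1,2).mean(0))
t=cv2.resize(a[135:230,125:225],None,fx=4,fy=4,interpolation=cv2.INTER_CUBIC)
s=cv2.resize(b[115:185,170:260],None,fx=4.4,fy=4.4,interpolation=cv2.INTER_CUBIC)
H=max(t.shape[0],s.shape[0]);o=np.zeros((H,t.shape[1]+s.shape[1],3),np.uint8)
o[:t.shape[0],:t.shape[1]]=t;o[:s.shape[0],t.shape[1]:]=s
mm=cv2.resize(a[150:235,260:365],None,fx=2,fy=2,interpolation=cv2.INTER_CUBIC)
p=np.zeros((mm.shape[0],o.shape[1],3),np.uint8);p[:,:mm.shape[1]]=mm
cv2.imwrite("pics/crop1.png",np.vstack([o,p]))
E
python3 m.py
```

```text
[ 488.5 -178.9] [36.7 74.7] yaw 168.9 [308.76271186 197.72881356]
[ 493.1 -308.9] [178.5  37.1] yaw 8.0 [349.96850394 200.71653543]
[532.4 -62.1] [125.8  37.5] yaw 2.3 [273.36956522 181.02173913]
```

View pics/crop1.png

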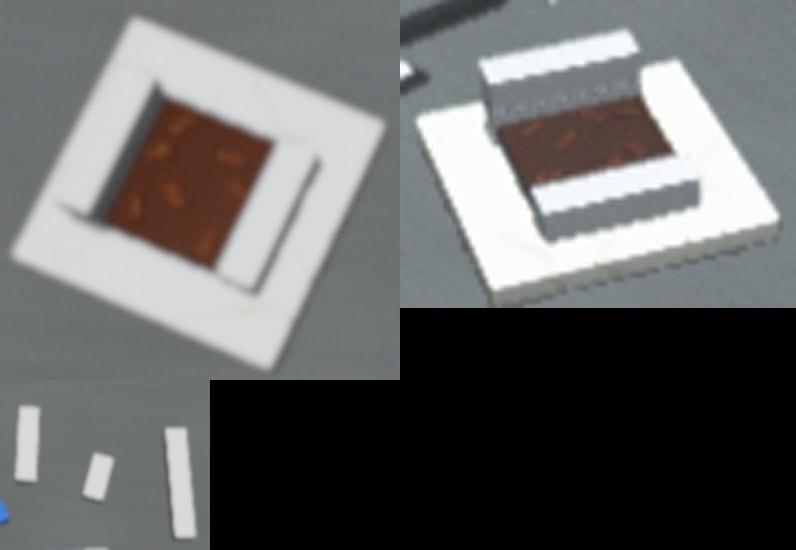

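The crop confirms it: the single-height guide is the bar at right in the top view, near (191,188), and the far left bar is the doubled one. Bar lengths came out as 75/179/126 mm, each about 5 mm over, so the middle one is bar_mid. Next I'll get the guide's coarse pose and the moves.

```bash
cat >> h.py <<'E'
def tool(o): return R.from_rotvec(o["orientation"]).as_matrix()
def goal(o,p,yaw):
    """shift & turn (5deg units) for TCP at p, pointing down, jaw axis along yaw+90 (bar axis yaw, deg), nearest half turn"""
    T=tool(o);best=None
    for k in(0,180):
        a=np.radians(yaw+90+k);y=np.array([np.cos(a),np.sin(a),0]);x=np.array([0,0,-1.])
        G=np.c_[x,y,np.cross(x,y)]
        v=R.from_matrix(T.T@G).as_rotvec()
        if best is None or np.linalg.norm(v)<np.linalg.norm(best): best=v
    return (T.T@(np.array(p)-o["tcp_pos"])).round(4),(np.degrees(best)/5).round(3)
E
python3 - <<'E'
from bench import r
from h import *
c=r.camera_info("top")
q=lambda L:[(x/4+125-.375,y/4+135-.375) for x,y in L]
G=px2w(c,q([(278,140),(320,157),(253,293),(215,270)]),.048)[:,:2]
B=px2w(c,q([(135,15),(385,125),(270,370),(12,257)]),.02)[:,:2]
print(G.round(3),G.mean(0));print(B.round(3),B.mean(0))
ang=lambda v:np.degrees(np.arctan2(v[1],v[0]))
print("guide yaw",ang(G[0]-G[3]),ang(G[1]-G[2]),"board",ang(B[0]-B[3]),ang(B[1]-B[2]))
o=r.get_obs();T=tool(o);print(T.round(3))
gc=G.mean(0)
w=r.camera_info("wrist");W=rot(w)
print("cam in tool",(T.T@(w["xyz"]-o["tcp_pos"])).round(3),"view dir in tool",(T.T@-W[:,2]).round(3))
print(goal(o,[*gc,.25],ang(G[0]-G[3])))
print(goal(o,[.5324,-.062,.25],2.3))
E
```

```text
[[0.54  0.192]
 [0.529 0.157]
 [0.416 0.195]
 [0.431 0.227]] [0.47911728 0.19280124]
[[0.641 0.328]
 [0.568 0.112]
 [0.361 0.179]
 [0.431 0.396]] [0.50011954 0.25400352]
guide yaw -17.99219351746072 -18.684087963090466 board -17.772486319036307 -17.9200133403913
[[-0.     0.287  0.958]
 [-0.002  0.958 -0.287]
 [-1.    -0.002  0.   ]]
cam in tool [-0.142  0.    -0.077] view dir in tool [ 0.954 -0.     0.299]
(array([-0.0189, -0.3524,  0.4037]), array([0.266, 0.002, 0.019]))
(array([-0.0185, -0.5812,  0.5278]), array([-3.792e+00, -2.000e-03,  1.900e-02]))
```

Emit:
carry_out(targets=[0.0854,-0.003,-0.04,0.045,0,0,0,0.0854,-0.006,-0.08,0.09,0,0,0,0.0854,-0.009,-0.12,0.135,0,0,0,0.0854,-0.012,-0.155,0.178,0.1,0,0,0.0854,-0.015,-0.19,0.22,0.1,0,0,0.0854,-0.018,-0.23,0.265,0.2,0,0,0.0854,-0.019,-0.27,0.31,0.266,0,0,0.0854,-0.019,-0.31,0.355,0.266,0,0.019,0.0854,-0.019,-0.352,0.404,0.266,0,0.019,0.0854,-0.019,-0.352,0.404,0.266,0,0.019,0.0854,-0.019,-0.352,0.404,0.266,0,0.019])

```text
clock: 1.48
tcp_pos: [0.4791, 0.1933, 0.2498]
orientation: [0.247, 1.557, -0.247]
contact_force: [0.2, -0.2, 0.0]
grip_width: 0.0856
```

Run:
```python
from bench import r
from h import *
o=r.get_obs();w=r.camera_info("wrist")
a=r.grab_frame("wrist");cv2.imwrite("pics/w1.png",a);np.save("w1.npy",w,allow_pickle=True)
print(o["clock"],o["tcp_pos"],o["joints"].round(3),goal(o,[.5324,-.062,.25],2.3))
print(np.abs(o["qvel"]).max())
```

```text
1.475 [0.47914349 0.19333686 0.24975244] [-0.733  0.196  0.265  1.923 -0.06   1.03   0.814] (array([-0.0003, -0.2264,  0.1296]), array([-4.063e+00, -7.000e-03,  1.000e-03]))
0.028476142071518704
```

View pics/w1.png

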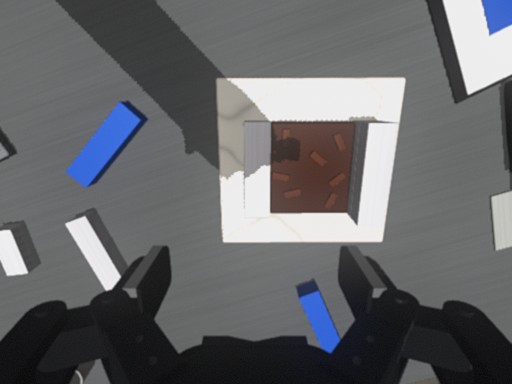

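The wrist view shows the guide's top face from about (244,121) to (271,217), with the slab to its right and the doubled bar at (375,172). I'll locate its edges by gradient and line fit.

Run:
```python
from h import *
a=cv2.imread("pics/w1.png");g=cv2.cvtColor(a,cv2.COLOR_BGR2GRAY).astype(int)
for y in(130,145,160,175,190,200,208): print(y,g[y,238:278])
for x in(249,255,261,267): print(x,g[114:128,x],g[205:226,x])
cv2.imwrite("pics/w1c.png",cv2.resize(a[105:235,225:290],None,fx=4.5,fy=4.5,interpolation=cv2.INTER_NEAREST))
```

```text
130 [158 157 158 155 158 155 149 149 151 150 150 149 149 147 147 147 149 147
 146 144 147 146 147 148 149 148 146 146 146 146 145 143 122  72  53  62
  71  81  84  82]
145 [158 158 158 159 157 152 142 146 148 148 146 147 148 147 146 148 149 146
 143 142 144 147 147 146 146 145 142 143 144 144 142 141 122  72  53  55
  56  58  57  55]
160 [145 148 152 155 154 147 137 146 148 148 147 147 147 146 143 146 148 147
 143 142 146 145 145 145 144 145 143 142 142 142 142 129  94  59  54  57
  57  58  54  54]
175 [237 237 237 238 234 200 145 140 145 143 146 179 227 238 238 237 238 237
 237 236 236 236 237 237 236 237 237 236 237 238 239 217 123  64  73  85
  87  85  89  87]
190 [237 237 237 238 236 219 202 232 238 238 237 237 237 237 237 236 237 237
 238 237 237 236 237 237 237 237 237 237 237 238 240 216 119  68  75  77
  76  76  76  77]
200 [237 237 238 237 238 233 227 235 238 238 237 237 237 237 237 237 238 237
 237 236 237 237 237 237 237 237 237 237 237 239 241 216 118  68  76  78
  77  77  78  78]
208 [237 237 237 237 237 233 226 232 238 237 238 237 238 237 237 237 238 237
 238 237 238 238 237 237 237 237 237 237 237 238 240 211 114  64  76  78
  79  78  79  78]
249 [155 155 156 157 156 153 126 110 135 151 149 150 149 149] [237 237 237 237 238 237 237 237 237 237 238 236 231 234 237 237 237 237
 236 236 236]
255 [158 158 159 159 160 154 128 110 134 151 150 150 149 148] [237 237 237 237 237 237 238 237 237 238 238 237 231 233 236 233 230 232
 235 237 238]
261 [154 157 158 157 159 154 128 114 135 149 150 149 150 149] [237 237 238 237 238 237 237 237 237 237 238 235 226 224 232 237 237 237
 236 238 237]
267 [238 239 237 224 201 175 135 113 134 148 147 149 147 146] [239 239 239 238 239 239 239 238 237 238 237 236 229 232 237 238 238 237
 237 237 237]
```

View pics/w1c.png

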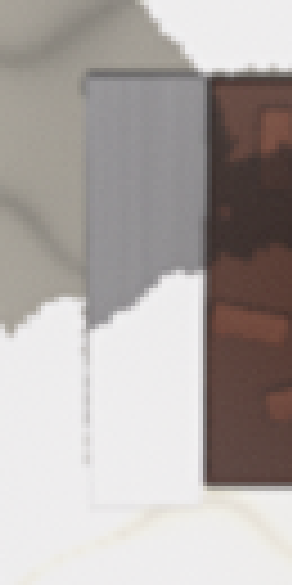

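Run:
```python
from h import *
w=np.load("w1.npy",allow_pickle=True).item()
P=px2w(w,[(244.4,121.8),(270,121.8),(269.8,217.2),(244.4,217.2)],.048)[:,:2]*1000
print(P.round(1),P.mean(0).round(1))
for i in range(4):
    d=P[(i+1)%4]-P[i];print(np.linalg.norm(d).round(1),np.degrees(np.arctan2(d[1],d[0])).round(2))
```

```text
[[421.5 200.1]
 [430.7 228.3]
 [544.  193.2]
 [534.  162.3]] [482.5 196. ]
29.6 71.98
118.7 -17.21
32.5 -108.01
118.7 161.4
```

Emit:
carry_out(targets=[0.0854,0,-0.038,0.022,-0.68,0,0,0.0854,0,-0.076,0.044,-1.36,0,0,0.0854,0,-0.113,0.065,-2.04,0,0,0.0854,0,-0.15,0.086,-2.7,0,0,0.0854,0,-0.188,0.108,-3.4,0,0,0.0854,0,-0.226,0.13,-4.06,0,0,0.0854,0,-0.226,0.13,-4.06,0,0,0.0854,0,-0.226,0.13,-4.06,0,0])

```text
clock: 2.52
tcp_pos: [0.533, -0.0586, 0.2494]
orientation: [-0.034, 1.572, 0.035]
contact_force: [0.1, 0.2, 0.8]
grip_width: 0.0852
```

Run:
```python
from bench import r
from h import *
o=r.get_obs();w=r.camera_info("wrist")
a=r.grab_frame("wrist");cv2.imwrite("pics/w2.png",a);np.save("w2.npy",w,allow_pickle=True)
print(o["clock"],o["tcp_pos"],o["joints"].round(3))
g=cv2.cvtColor(a,cv2.COLOR_BGR2GRAY)
uv=w2px(w,[.5324,-.062,.028])[0];print(uv)
m=cv2.connectedComponents((g>150).astype(np.uint8))[1]
lab=m[int(uv[1]),int(uv[0])]
k=max(cv2.findContours((m==lab).astype(np.uint8),0,cv2.CHAIN_APPROX_NONE)[0],key=cv2.contourArea)
P=px2w(w,k.reshape(-1,2),.028)[:,:2]*1000
print(lab,cv2.boundingRect(k),cv2.minAreaRect(P.astype(np.float32)))
```

```text
2.525 [ 0.53295949 -0.05860871  0.24937906] [-0.33   0.236  0.385  1.887 -0.103  1.039  1.713]
[251.20891622 166.16377251]
0 (0, 0, 512, 384) ((622.4027709960938, -51.0404052734375), (550.4849853515625, 847.2955322265625), 2.439188241958618)
```

View pics/w2.png

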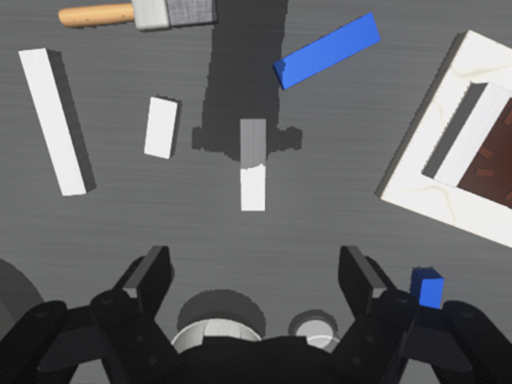

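The wrist view shows bar_mid directly ahead, from about (241,119) to (266,211) and half in the arm's shadow. The short bar is at (161,127), the long bar at (55,120), and the blue bars are elsewhere. I'll get its edges the same way.

Run:
```python
from bench import r
from h import *
w=np.load("w2.npy",allow_pickle=True).item()
a=cv2.imread("pics/w2.png");g=cv2.cvtColor(a,cv2.COLOR_BGR2GRAY).astype(float)
def edge(prof,i0,up):   # half-crossing between the plateau levels each side
    lo,hi=np.median(prof[:6]),np.median(prof[-6:]);t=(lo+hi)/2
    s=(prof-t)*(1 if hi>lo else -1);j=np.argmax(s>0);return i0+j-1+(-s[j-1])/(s[j]-s[j-1])
L=[(edge(g[y,230:252],230,1),y) for y in list(range(126,152,3))+list(range(172,206,3))]
Rr=[(edge(g[y,255:277],255,1),y) for y in list(range(126,152,3))+list(range(172,206,3))]
T=[(x,edge(g[108:130,x],108,1)) for x in range(245,263,3)]
B=[(x,edge(g[198:222,x],198,1)) for x in range(245,263,3)]
print(np.round([p[0] for p in L],1),np.round([p[0] for p in Rr],1),np.round([p[1] for p in T],1),np.round([p[1] for p in B],1))
W=[px2w(w,e,.028)[:,:2]*1000 for e in(L,Rr,T,B)]
ln=[cv2.fitLine(e.astype(np.float32),cv2.DIST_HUBER,0,.01,.01).ravel() for e in W]
def X(a,b):
    s=np.linalg.solve(np.c_[a[:2],-b[:2]],b[2:]-a[2:]);return a[2:]+s[0]*a[:2]
C=np.array([X(ln[0],ln[2]),X(ln[1],ln[2]),X(ln[1],ln[3]),X(ln[0],ln[3])])
print(C.round(1),C.mean(0).round(1))
for i in range(4):
    d=C[(i+1)%4]-C[i];print(np.linalg.norm(d).round(1),np.degrees(np.arctan2(d[1],d[0])).round(2))
```

```text
[239.8 239.8 239.9 239.9 239.9 240.  239.9 240.1 240.1 239.9 239.9 240.
 240.  240.4 240.5 240.5 240.5 240.6 240.5 240.6 240.7] [265.4 265.4 265.4 265.3 265.3 265.3 265.5 265.5 265.5 264.8 264.8 264.6
 264.6 264.6 264.6 264.5 264.5 264.6 264.5 264.5 264.5] [118.5 118.5 118.5 118.5 118.5 118.5] [210.3 210.3 210.3 210.3 210.3 210.3]
[[473.9 -78.4]
 [472.6 -47. ]
 [591.9 -41.9]
 [593.2 -73.7]] [532.9 -60.2]
31.4 92.39
119.4 2.44
31.8 -87.57
119.5 -177.73
```

Run:
```python
from bench import r
from h import *
o=r.get_obs();print(o["tcp_pos"],goal(o,[.5329,-.0602,.006],2.4),goal(o,[.5329,-.0602,.05],2.4))
```

```text
[ 0.53295121 -0.05830738  0.24941205] (array([ 2.434e-01, -2.200e-03,  2.000e-04]), array([ 0.036, -0.014, -0.012])) (array([ 1.994e-01, -2.100e-03,  1.000e-04]), array([ 0.036, -0.014, -0.012]))
```

Emit:
carry_out(targets=[0.0854,0.04,-0.001,0,0.036,0,0,0.0854,0.085,-0.002,0,0.036,0,0,0.0854,0.13,-0.002,0,0.036,0,0,0.0854,0.17,-0.002,0,0.036,0,0,0.0854,0.2,-0.002,0,0.036,0,0,0.0854,0.223,-0.002,0,0.036,0,0,0.0854,0.2365,-0.002,0,0.036,0,0,0.0854,0.242,-0.002,0,0.036,0,0,0.0854,0.243,-0.002,0,0.036,0,0,0.0854,0.243,-0.002,0,0.036,0,0])

```text
clock: 3.82
tcp_pos: [0.5333, -0.06, 0.0071]
orientation: [-0.032, 1.571, 0.034]
contact_force: [-0.3, -0.8, 0.4]
grip_width: 0.0854
```

Run:
```python
from bench import r
from h import *
o=r.get_obs();print(o["tcp_pos"],o["contact_force"],goal(o,[.5329,-.0602,.006],2.4))
```

```text
[ 0.53328249 -0.05999654  0.00708161] [-0.34041375 -0.77845066  0.38302869] (array([ 0.0011, -0.0002, -0.0004]), array([-0.   ,  0.   , -0.013]))
```

Close the fingers in place, then lift straight up.

Emit:
carry_out(targets=[0.0,0.001,0,0,0,0,0,0.0,0.001,0,0,0,0,0,0.0,0.001,0,0,0,0,0,0.0,0.001,0,0,0,0,0,0.0,0.001,0,0,0,0,0,0.0,0.001,0,0,0,0,0,0.0,0.001,0,0,0,0,0,0.0,0.001,0,0,0,0,0], squeeze=50)

```text
clock: 4.82
tcp_pos: [0.5336, -0.06, 0.0065]
orientation: [-0.032, 1.57, 0.034]
contact_force: [-0.4, -0.6, 4.8]
grip_width: 0.0311
```

Emit:
carry_out(targets=[0.0,-0.01,0,0,0,0,0,0.0,-0.03,0,0,0,0,0,0.0,-0.06,0,0,0,0,0,0.0,-0.09,0,0,0,0,0,0.0,-0.11,0,0,0,0,0,0.0,-0.12,0,0,0,0,0,0.0,-0.12,0,0,0,0,0,0.0,-0.12,0,0,0,0,0])

```text
clock: 5.82
tcp_pos: [0.5327, -0.0601, 0.1256]
orientation: [-0.032, 1.572, 0.034]
contact_force: [0.0, -0.3, -4.0]
grip_width: 0.0309
```

Run:
```python
from bench import r
from h import *
o=r.get_obs();u=np.array([np.cos(np.radians(-17.9)),np.sin(np.radians(-17.9))])
w=r.camera_info("wrist");a=r.grab_frame("wrist");np.save("w3.npy",w,allow_pickle=True)
cv2.imwrite("pics/w3.png",a)
print(o["clock"],o["tcp_pos"],o["contact_force"],o["grip_width"],goal(o,[.4825+.04*u[0],.196+.04*u[1],.127],-17.9))
```

```text
5.825 [ 0.53272216 -0.06007122  0.12556117] [ 0.01951747 -0.28770331 -3.96351859] 0.030866064269514815 (array([-0.0011,  0.2441, -0.002 ]), array([ 4.06 , -0.016, -0.012]))
```

View pics/w3.png

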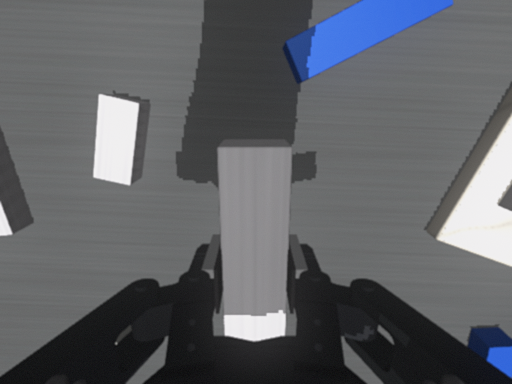

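The bar is held square and near its middle, with its near end's top edge at about y=147. I'll take it to above the guide, with 40 mm overhang at the far (+x) end.

Emit:
carry_out(targets=[0.0,0,0.035,0,0.6,0,0,0.0,0,0.07,0,1.2,0,0,0.0,0,0.105,0,1.8,0,0,0.0,0,0.14,0,2.4,0,0,0.0,0,0.175,0,3.0,0,0,0.0,0,0.21,-0.001,3.5,0,0,0.0,0,0.232,-0.002,3.9,0,0,0.0,0,0.244,-0.002,4.06,0,0,0.0,0,0.244,-0.002,4.06,0,0,0.0,0,0.244,-0.002,4.06,0,0,0.0,0,0.244,-0.002,4.06,0,0])

```text
clock: 7.25
tcp_pos: [0.5207, 0.1822, 0.1258]
orientation: [0.247, 1.558, -0.246]
contact_force: [-0.3, 0.0, -4.1]
grip_width: 0.031
```

Run:
```python
from bench import r
from h import *
w3=np.load("w3.npy",allow_pickle=True).item();p=px2w(w3,[(254.5,147)],.1256+.0215)[0]
print("near end",p,"rel tcp",p[:2]-[.5327,-.0601])
o=r.get_obs();w=r.camera_info("wrist");a=r.grab_frame("wrist");np.save("w4.npy",w,allow_pickle=True)
cv2.imwrite("pics/w4.png",a)
print(o["clock"],o["tcp_pos"],o["contact_force"],o["grip_width"])
```

```text
near end [ 0.47310837 -0.06226502  0.1471    ] rel tcp [-0.05959163 -0.00216502]
7.25 [0.52067914 0.18221229 0.12576529] [-2.86994970e-01  4.05514144e-03 -4.07292106e+00] 0.031015662308904526
```

View pics/w4.png

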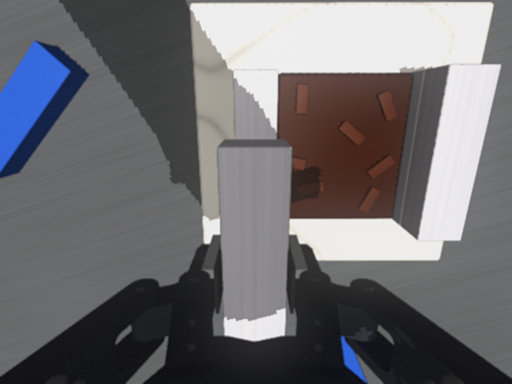

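The held bar hangs over the guide. The guide's near end shows at y≈70 and its sides at x≈234 and 278, so I can fine-measure its centre line and near end here.

```bash
cat > e.py <<'E'
from h import *
def edge(p,i0,k=4):
    lo,hi=np.median(p[:k]),np.median(p[-k:]);s=(p-(lo+hi)/2)*np.sign(hi-lo)
    j=max(1,np.argmax(s>0));return i0+j-1+(-s[j-1])/(s[j]-s[j-1]),abs(hi-lo)
E
python3 - <<'E'
from bench import r
from e import *
w=np.load("w4.npy",allow_pickle=True).item()
g=cv2.cvtColor(cv2.imread("pics/w4.png"),cv2.COLOR_BGR2GRAY).astype(float)
for y in (80,90,100,110,120,130): print(y,g[y,226:244].astype(int),edge(g[y,270:286],270))
for x in(245,250,255,260,265,270): print(x,g[62:80,x].astype(int))
for y in(160,200,230): print(y,edge(g[y,210:226],210),g[y,283:299].astype(int))
for rt in [(277.6,82),(278,130)]: print(px2w(w,[rt],.048)[0].round(4))
E
```

```text
80 [159 158 159 159 159 159 150 136 141 151 163 205 237 239 238 238 237 237] (np.float64(277.40384615384613), np.float64(148.5))
90 [160 160 159 159 160 160 156 145 145 153 156 158 159 156 154 156 156 154] (np.float64(277.38461538461536), np.float64(152.0))
100 [161 161 158 160 158 160 159 150 139 150 155 157 157 153 153 155 154 155] (np.float64(277.2844827586207), np.float64(155.5))
110 [159 158 158 159 157 158 158 145 134 145 152 153 155 153 154 152 152 152] (np.float64(276.8079268292683), np.float64(159.5))
120 [159 159 157 158 159 158 156 145 129 140 149 151 152 152 151 151 151 152] (np.float64(276.58776595744683), np.float64(162.5))
130 [153 154 154 156 157 158 155 145 131 138 147 150 151 151 150 148 148 150] (np.float64(276.9583333333333), np.float64(71.5))
245 [238 238 238 238 238 239 236 222 228 237 238 238 238 238 237 238 237 238]
250 [238 238 238 238 238 239 235 219 227 237 239 238 238 238 238 238 237 238]
255 [238 238 238 238 238 239 236 223 228 237 238 237 238 237 238 238 238 237]
260 [238 238 238 238 238 239 234 211 222 237 239 238 238 238 238 238 237 237]
265 [237 238 238 238 238 240 235 217 225 237 238 239 238 238 238 238 237 237]
270 [239 238 238 238 238 239 235 217 225 238 239 238 238 238 238 238 238 238]
160 (np.float64(215.44642857142858), np.float64(14.5)) [137 137 136 135 135 136 137 130 110  81  77  81  81  79  81  78]
200 (np.float64(217.47916666666666), np.float64(16.5)) [136 135 134 134 138 135 116  79  49  44  46  43  46  46  47  47]
230 (np.float64(219.4607142857143), np.float64(92.5)) [135 135 135 137 134 143 195 232 231 227 225 226 228 231 234 236]
[0.4386 0.2264 0.048 ]
[0.4708 0.2171 0.048 ]
```

Run:
```python
from bench import r
from e import *
w=np.load("w4.npy",allow_pickle=True).item();o=r.get_obs()
L=px2w(w,[(233.3,80),(233.7,100),(234.2,125)],.048)[:,:2]*1000
Rr=px2w(w,[(277.4,80),(277.2,100),(276.7,122)],.048)[:,:2]*1000
N=px2w(w,[(245,69.2),(270,69.2)],.048)[:,:2]*1000
an=lambda v:np.degrees(np.arctan2(v[1],v[0]))
print("yaws",an(L[2]-L[0]),an(Rr[2]-Rr[0]),an(N[1]-N[0])-90)
for yaw in(-17.9,):
    u=np.array([np.cos(np.radians(yaw)),np.sin(np.radians(yaw))]);n=np.array([-u[1],u[0]])
    print("L,R lat",L@n,Rr@n,"near",N@u,"earlier C lat,ax",np.array([482.5,196.])@n,np.array([482.5,196.])@u)
    lat=((L@n).mean()+(Rr@n).mean())/2;c=u*((N@u).mean()+60)+n*lat;print("guide C",c,"w",(Rr@n-L@n))
    b=px2w(w,[(217.6,200),(289,200)],o["tcp_pos"][2]+.0215)[:,:2]*1000
    print("bar lat",b@n,"tcp lat",o["tcp_pos"][:2]@n*1000,"tcp ax",o["tcp_pos"][:2]@u*1000, "bar near",px2w(w,[(254.5,147)],o["tcp_pos"][2]+.0215)[0,:2]@u*1000)
    print("tool yaw",an(tool(o)[:2,1])-90)
```

```text
yaws -18.01217270149018 -17.662094404472874 -18.007395212547664
L,R lat [318.80654019 318.7801169  318.74554861] [350.12132962 350.27392623 350.24170078] near [339.35110264 339.38403562] earlier C lat,ax 334.8120712487768 398.90240278306675
guide C [482.84515284 195.55517197] w [31.31478944 31.49380933 31.49615217]
bar lat [317.45651636 348.8445743 ] tcp lat 333.64736586934157 tcp ax 439.4092209908099 bar near 379.799145045817
tool yaw -17.990388230654474
```

Guide centre agrees with the first measurement to 0.6 mm. The bar is 1.2 mm off to -y and 40 mm out along the guide. I'll correct that and lower it.

Emit:
carry_out(targets=[0.0,0.015,0.001,0,0,0,0,0.0,0.035,0.0011,0,0,0,0,0.0,0.05,0.0011,0,0,0,0,0.0,0.06,0.0011,0,0,0,0,0.0,0.065,0.0011,0,0,0,0,0.0,0.068,0.0011,0,0,0,0,0.0,0.068,0.0011,0,0,0,0,0.0,0.068,0.0011,0,0,0,0])

```text
clock: 8.3
tcp_pos: [0.5213, 0.1837, 0.0582]
orientation: [0.247, 1.558, -0.246]
contact_force: [0.3, -0.2, -3.9]
grip_width: 0.0308
```

Emit:
carry_out(targets=[0.0,0.001,0,0,0,0,0,0.0,0.002,0,0,0,0,0,0.0,0.003,0,0,0,0,0,0.0,0.003,0,0,0,0,0])

```text
clock: 8.8
tcp_pos: [0.5211, 0.1836, 0.0551]
orientation: [0.247, 1.558, -0.246]
contact_force: [-0.1, 0.2, -3.5]
grip_width: 0.0311
```

```bash
cat > st.py <<'E'
from bench import r
from h import *
import sys
o=r.get_obs();w=r.camera_info("wrist")
u=np.array([.9516,-.3074]);n=np.array([.3074,.9516])
print(o["clock"],o["tcp_pos"].round(4),o["contact_force"].round(1),o["moment"].round(2),o["grip_width"].round(4),"ax",o["tcp_pos"][:2]@u*1e3-399.4,"lat",o["tcp_pos"][:2]@n*1e3-334.5,"down",tool(o)[:,0].round(4),"yaw",np.degrees(np.arctan2(*tool(o)[[1,0],1]))-90)
if len(sys.argv)>1:
    cv2.imwrite(f"pics/{sys.argv[1]}.png",r.grab_frame("wrist"));np.save(sys.argv[1]+".npy",w,allow_pickle=True)
E
python3 st.py
```

```text
Traceback (most recent call last):
  File "st.py", line 6, in <module>
    print(o["clock"],o["tcp_pos"].round(4),o["contact_force"].round(1),o["moment"].round(2),o["grip_width"].round(4),"ax",o["tcp_pos"][:2]@u*1e3-399.4,"lat",o["tcp_pos"][:2]@n*1e3-334.5,"down",tool(o)[:,0].round(4),"yaw",np.degrees(np.arctan2(*tool(o)[[1,0],1]))-90)
                                                                                            ^^^^^^^^^^^^^^^^^^^^^
AttributeError: 'float' object has no attribute 'round'
```

Emit:
carry_out(targets=[0.0,0.0007,0,0,0,0,0,0.0,0.0014,0,0,0,0,0,0.0,0.0014,0,0,0,0,0])

```text
clock: 9.18
tcp_pos: [0.5212, 0.1837, 0.0545]
orientation: [0.248, 1.558, -0.245]
contact_force: [-2.9, -0.9, 6.1]
grip_width: 0.0307
```

```bash
sed -i 's/o\["grip_width"\].round(4)/o["grip_width"]/' st.py; python3 st.py w5
```

```text
9.175 [0.5212 0.1837 0.0545] [-2.9 -0.9  6.1] [-0.25  0.62 -0.02] 0.0306912553967324 ax 40.1237384517388 lat 0.5175736873466121 down [-9.0e-04  1.6e-03 -1.0e+00] yaw -17.99525713781979
```

View pics/w5.png

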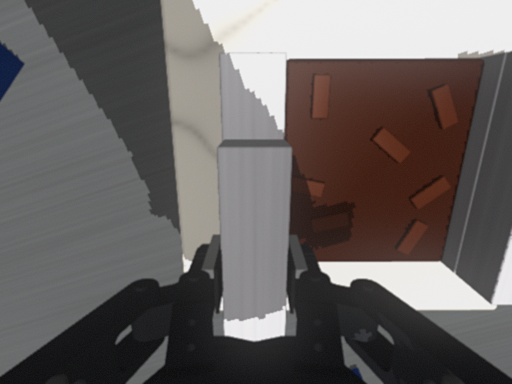

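The bar is touching the guide (about 10 N upward change). The guide's near end is at y≈53 and the bar's near end at y≈147. I'll compute the exact remaining slide and lateral error.

```bash
cat > rel.py <<'E'
from e import *
import sys
w=np.load(sys.argv[1]+".npy",allow_pickle=True).item()
g=cv2.cvtColor(cv2.imread(f"pics/{sys.argv[1]}.png"),cv2.COLOR_BGR2GRAY).astype(int)
for y in(70,90,110,130): print(y,g[y,214:228],g[y,280:294])
for y in(155,175,195,215): print(y,g[y,212:226],g[y,283:297])
for x in(235,250,265): print(x,g[46:60,x],g[134:154,x])
E
python3 rel.py w5
```

```text
70 [154 155 153 154 155 145 135 147 155 156 159 159 161 159] [238 238 238 239 236 196 107  71  76  83  88  87  88  87]
90 [157 155 156 157 157 147 136 140 150 154 154 156 158 156] [237 237 237 237 228 169  95  67  77  82  83  82  82  80]
110 [155 155 156 157 157 155 148 133 140 149 152 153 154 155] [236 237 238 233 185  97  59  71  76  75  76  77  75  75]
130 [155 154 155 156 156 153 154 145 130 141 150 151 153 152] [146 154 185 199 138  71  60  67  72  70  70  70  71  69]
155 [143 140 139 135 128 120 132 142 144 145 147 148 148 147] [140 138 135 137 134 138 137 133 106  67  52  54  58  64]
175 [156 157 155 156 155 143 126 135 142 144 146 145 148 147] [138 134 132 135 136 137 133 112  73  44  37  43  39  42]
195 [156 156 157 157 158 155 147 131 137 142 145 145 147 146] [135 135 134 134 136 133 122  93  55  40  41  41  41  43]
215 [158 157 157 156 159 156 149 134 132 140 142 144 144 146] [134 133 134 135 135 127 101  57  39  40  42  41  39  40]
235 [237 238 238 238 238 235 221 226 236 239 238 238 238 238] [150 151 150 152 146 115  87  86  87  87  86  85  98 122 139 146 147 145
 146 146]
250 [238 238 239 238 239 236 222 226 236 238 238 239 238 238] [147 148 148 151 145 115  89  85  88  86  85  86  97 122 137 141 144 144
 143 143]
265 [238 239 239 239 239 237 225 228 237 239 238 238 239 239] [149 148 147 148 144 114  88  85  86  86  86  86  96 120 137 142 142 142
 142 142]
```

Run:
```python
from e import *
w=np.load("w5.npy",allow_pickle=True).item()
u=np.array([.9516,-.3074]);n=np.array([.3074,.9516])
f=lambda L,z:px2w(w,L,z)[:,:2]*1000
gl=f([(219.8,70),(220.3,90),(221,110),(222,130)],.048);gr=f([(285.6,70),(285.2,90),(284.5,110),(284.2,130)],.048)
bl=f([(217,155),(218,175),(219,195),(219.5,215)],.076);br=f([(291.2,155),(290.3,175),(289.8,195),(289,215)],.076)
for a in(gl,gr,bl,br): print((a@n).round(1),(a@u)[[0,-1]].round(1))
print("mid lat guide",((gl+gr)/2@n).round(2),"bar",((bl+br)/2@n).round(2))
print("near: guide",f([(250,52.4)],.048)@u,"bar bottom",f([(250,139)],.048)@u,"bar top",f([(250,146.8)],.076)@u)
```

```text
[318.9 318.8 318.8 319. ] [347.3 375.2]
[350.1 350.2 350.2 350.3] [347.4 375.3]
[319.6 319.6 319.7 319.6] [383.1 410.1]
[350.7 350.6 350.7 350.6] [383.2 410.2]
mid lat guide [334.52 334.52 334.49 334.63] bar [335.1  335.11 335.2  335.12]
near: guide [339.74572045] bar bottom [379.74146852] bar top [379.73929135]
```

Emit:
carry_out(targets=[0.0,0,0,-0.003,0,0,0,0.0,0,-0.0003,-0.007,0,0,0,0.0,0,-0.0005,-0.011,0,0,0,0.0,0,-0.0005,-0.015,0,0,0,0.0,0,-0.0005,-0.019,0,0,0,0.0,0,-0.0005,-0.023,0,0,0,0.0,0,-0.0005,-0.027,0,0,0,0.0,0,-0.0005,-0.031,0,0,0,0.0,0,-0.0005,-0.034,0,0,0,0.0,0,-0.0005,-0.036,0,0,0,0.0,0,-0.0005,-0.036,0,0,0])

```text
clock: 10.6
tcp_pos: [0.4864, 0.1945, 0.0545]
orientation: [0.247, 1.559, -0.245]
contact_force: [-0.5, 0.9, -0.6]
grip_width: 0.0305
```

```bash
python3 st.py w6; python3 rel.py w6
python3 - <<'E'
import cv2
cv2.imwrite("pics/w6c.png",cv2.resize(cv2.imread("pics/w6.png")[115:245,200:310],None,fx=4,fy=4,interpolation=cv2.INTER_CUBIC))
E
```

```text
10.6 [0.4864 0.1945 0.0545] [-0.5  0.9 -0.6] [0.04 0.13 0.04] 0.030531306015093088 ax 3.6637171866824474 lat 0.09915123500502432 down [-0.0016  0.0017 -1.    ] yaw -17.980969130604166
70 [161 161 160 162 159 163 160 161 160 162 160 160 159 165] [238 238 238 238 238 238 238 238 238 238 239 238 239 238]
90 [157 156 157 156 155 155 156 154 154 154 155 154 153 151] [238 238 238 238 238 239 239 238 238 238 238 238 239 239]
110 [136 135 135 134 133 134 135 134 134 134 134 138 139 140] [238 237 238 237 237 237 238 237 238 238 238 238 237 238]
130 [152 152 153 152 152 151 154 153 153 144 126 103  91  89] [ 97 107 114 113  97  73  60  60  62  62  61  60  60  61]
155 [157 158 157 155 144 125 131 142 145 143 146 148 147 148] [139 138 139 137 138 139 140 134 107  68  60  71  73  73]
175 [156 157 156 158 156 143 126 133 143 144 145 146 148 147] [138 137 134 135 137 138 133 111  78  48  42  46  43  45]
195 [152 152 151 154 154 155 144 131 134 142 143 144 145 148] [135 134 134 134 136 134 121  95  54  40  42  42  43  40]
215 [157 157 155 156 156 155 143 131 133 139 143 143 144 144] [134 135 134 135 137 128 102  58  38  41  41  43  39  41]
235 [237 238 237 237 238 237 237 237 238 238 237 237 237 238] [148 149 149 149 143 115  89  85  85  87  85  87  98 123 140 145 146 147
 144 146]
250 [238 238 238 238 238 237 237 238 238 238 238 237 238 237] [146 146 146 148 143 116  89  88  87  88  86  86  98 121 139 144 143 144
 142 143]
265 [237 238 238 238 237 238 238 237 237 238 239 237 238 238] [148 148 149 150 146 118  89  85  88  87  87  86  97 122 138 143 142 143
 143 141]
```

View pics/w6c.png

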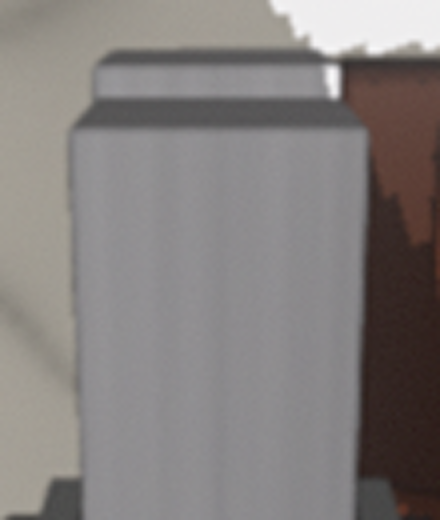

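The bar's position in the gripper is unchanged. The guide's near-end top edge is at about y=131 and the bar's lower edge at y≈139, so a few mm remain.

Run:
```python
from e import *
w=np.load("w6.npy",allow_pickle=True).item()
g=cv2.cvtColor(cv2.imread("pics/w6.png"),cv2.COLOR_BGR2GRAY).astype(int)
for x in(235,250,265): print(g[122:144,x])
u=np.array([.9516,-.3074]);n=np.array([.3074,.9516])
for y in(130.5,131,131.5,139): print(y,px2w(w,[(250,y)],.048)[:,:2]@u*1000)
print(g[134,216:230],g[134,276:292]); print(g[135,216:230],g[135,276:292])
```

```text
[154 153 155 155 151 120  90  86  88 117 138 147 148 149 149 149 143 115
  89  85  85  87]
[158 157 157 157 144 114  92  86  93 119 138 146 146 146 146 148 143 116
  89  88  87  88]
[157 157 158 156 144 113  93  86  94 123 141 148 148 148 149 150 146 118
  89  85  88  87]
130.5 [339.05127012]
131 [339.29849668]
131.5 [339.5459727]
139 [343.28830778]
[154 155 154 153 155 154 144 131 137 144 148 150 151 151] [148 146 145 142 148 196 239 240 200 109  62  66  69  71  71  70]
[154 153 154 153 153 153 144 128 137 144 149 149 150 151] [147 146 144 142 148 189 236 237 197 107  59  68  73  74  75  76]
```

Emit:
carry_out(targets=[0.0,0.0002,0,-0.001,0,0,0,0.0,0.0003,0,-0.0022,0,0,0,0.0,0.0003,0,-0.0033,0,0,0,0.0,0.0003,0,-0.004,0,0,0,0.0,0.0003,0,-0.004,0,0,0,0.0,0.0003,0,-0.004,0,0,0])

```text
clock: 11.4
tcp_pos: [0.483, 0.1958, 0.0545]
orientation: [0.248, 1.558, -0.245]
contact_force: [2.3, -1.1, 2.3]
grip_width: 0.031
```

```bash
python3 st.py w7
python3 - <<'E'
from e import *
a=cv2.imread("pics/w7.png");g=cv2.cvtColor(a,cv2.COLOR_BGR2GRAY).astype(int)
for x in(228,235,250,265,280): print(g[124:152,x])
for y in(133,135,137,139,141,143): print(y,g[y,212:230],g[y,278:296])
cv2.imwrite("pics/w7c.png",cv2.resize(a[115:245,200:310],None,fx=4,fy=4,interpolation=cv2.INTER_CUBIC))
E
```

```text
11.4 [0.483  0.1958 0.0545] [ 2.3 -1.1  2.3] [-0.22 -0.53  0.01] 0.030968993916231775 ax 0.03495222546752075 lat 0.2966232937728819 down [-9.e-04  2.e-03 -1.e+00] yaw -17.988250248569685
[149 150 150 152 152 152 150 153 151 128  98  84  84  90 110 103  90  85
  87  87  86  87  96 123 140 143 144 145]
[153 154 154 153 154 155 155 156 151 120  90  85  87  91 110 103  89  85
  88  86  86  86  99 124 141 145 147 145]
[156 156 157 157 156 157 156 159 153 122  90  87  86  94 109 104  91  86
  88  88  88  87  98 123 138 143 144 144]
[157 159 158 157 157 157 158 158 153 122  92  88  86  94 114 106  91  86
  88  89  88  88  98 121 137 143 143 143]
[237 237 237 237 237 236 236 238 239 229 169 112  89  94 111 105  92  89
  90  90  90  89  98 123 138 143 143 143]
133 [149 149 148 151 150 150 151 150 151 152 152 152 152 153 147 136 128 119] [181 204 229 237 239 237 231 212 203 191 170 161 169 201 237 239 232 212]
135 [151 151 151 151 152 151 151 151 154 152 152 154 153 139 112  90  84  84] [ 87  92 112 140 156 150 129 112 111 111 113 111 112 116 123 123 118 112]
137 [152 152 151 151 151 152 152 154 153 154 153 141 121 100  90  91  90  90] [95 95 94 96 95 76 58 52 53 56 56 54 55 56 57 54 56 58]
139 [154 153 152 154 153 153 153 155 154 155 148 127 107 101 101 102 103 104] [105 105 105 105 106 103  88  69  63  63  62  63  66  64  64  64  64  64]
141 [154 153 154 153 154 153 155 154 154 146 124  95  85  84  85  85  85  85] [90 90 89 89 89 89 91 87 80 74 72 71 72 71 71 69 69 70]
143 [154 155 155 155 155 156 154 147 126 101  87  85  86  87  88  87  87  87] [90 91 90 90 90 89 89 91 90 88 84 80 77 77 81 80 81 81]
```

View pics/w7c.png

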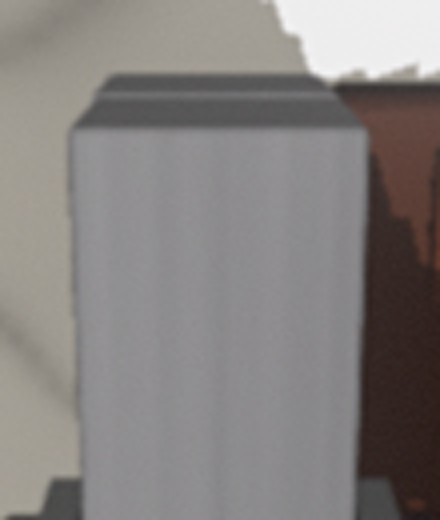

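About 0.4 mm remains, seen as a thin light line at y≈138. I'll finish the slide, relieve the press, open and retreat upward.

Emit:
carry_out(targets=[0.0,0,0,-0.0004,0,0,0,0.0,0,0,-0.0004,0,0,0,0.0,0,0,-0.0004,0,0,0,0.0,-0.0003,0,-0.0004,0,0,0,0.05,-0.0003,0,-0.0004,0,0,0,0.05,-0.0003,0,-0.0004,0,0,0,0.06,-0.0003,0,-0.0004,0,0,0,0.06,-0.0003,0,-0.0004,0,0,0,0.06,-0.0003,0,-0.0004,0,0,0])

```text
clock: 12.58
tcp_pos: [0.4826, 0.1959, 0.0548]
orientation: [0.248, 1.558, -0.245]
contact_force: [-0.4, -1.0, -0.1]
grip_width: 0.0602
```

Emit:
carry_out(targets=[0.0854,-0.01,0,0,0,0,0,0.0854,-0.03,0,0,0,0,0,0.0854,-0.06,0,0,0,0,0,0.0854,-0.09,0,0,0,0,0,0.0854,-0.11,0,0,0,0,0,0.0854,-0.12,0,0,0,0,0,0.0854,-0.12,0,0,0,0,0,0.0854,-0.12,0,0,0,0,0])

```text
clock: 13.58
tcp_pos: [0.4822, 0.1955, 0.174]
orientation: [0.247, 1.559, -0.246]
contact_force: [0.2, 0.4, 0.2]
grip_width: 0.0852
```

```bash
python3 st.py w8
python3 - <<'E'
import cv2,numpy as np
from bench import r
b=r.grab_frame("side");cv2.imwrite("pics/side2.png",b)
a=cv2.imread("pics/w8.png")
s=cv2.resize(b[105:190,165:265],(400,340),interpolation=cv2.INTER_CUBIC);t=cv2.resize(a[60:270,180:420],None,fx=1.6,fy=1.6)
o=np.zeros((max(340,t.shape[0]),400+t.shape[1],3),np.uint8);o[:340,:400]=s;o[:t.shape[0],400:]=t
cv2.imwrite("pics/fin.png",o)
E
```

```text
13.575 [0.4822 0.1955 0.174 ] [0.2 0.4 0.2] [0.04 0.02 0.04] 0.08517169896755479 ax -0.6334863601194911 lat -0.26598093111823573 down [-0.0021  0.0012 -1.    ] yaw -17.98505029472628
```

View pics/fin.png

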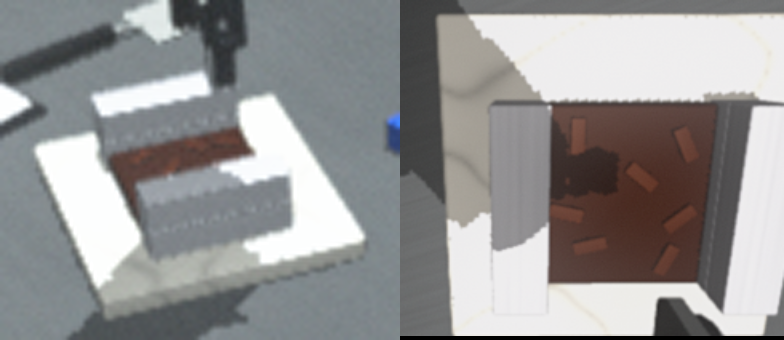

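The bar sits squarely on the guide. In both views its ends and sides line up, it matches the doubled bar in height, and the gripper is clear.

```bash
python3 -c "
from bench import r
print(r.hand_in())"
```

```text
the job is handed in; nothing more can be done
None
```

The 120 mm bar now lies on the guide with its faces covered and ends flush, and the job is handed in. I laid it down about 40 mm (a third of its length) past the guide's far end. I then slid it back along the guide under light contact, let go and backed the gripper off upward.

- **Last measurement:** before the final 0.4 mm nudge, the wrist camera put the near ends within about 0.4 mm of flush, and the sideways error was about 0.3 mm or less. I did not measure again after that nudge.
- **Final pictures:** the side and wrist views after release show the ends and sides in line and the bar level with the doubled one. The side view is too coarse to show anything under a millimetre.
- **Forces and time:** the force readings stayed within 7 N at the points I checked, and the robot's clock read about 13.6 s at the last check before handing in.
- **Other bars:** I did not touch the short and long bars. I did not take a picture of them at the end.
- **Disagreement:** the first wrist estimate of the guide had a width of 29.6 mm at one end, against the true 32 mm. Closer views gave about 31.5 mm and a centre within 0.6 mm of that first estimate, so I used those.

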